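# Lock a twin-hook hanger into the slotted bench rail

## Robot

A 6-joint arm with a two-finger parallel gripper is mounted at the origin on the work surface. World frame = base frame: x ahead of the robot, y to its left, z up, the work surface at z = 0. Lengths are in m, angles in degrees, forces in N, time in s.
With the tool pointing down it reaches from about 0.35 to 0.875 m from the base axis. Payload 4.2 kg.
Tool frame: the origin (TCP) lies on the centre line of the jaws, within the pads' length; the fingertips stand tip_reach ahead of it and the grasp point (between the pads) is the TCP (tip_reach is the distance from the TCP to the fingertips, in m); z points along the fingers, y is the line along which they close (so a half turn about z gives the same grasp; the last joint's range is limited). The gripper opens to 87 mm and grips with 3 to 60 N. Pads are 19 mm wide; open, the fingers measure 117 mm over their backs; the gripper's body (75 mm by 190 mm) begins 51 mm behind the grasp point.
Start: joints at [79.332, 22.042, 0.453, 0, -68.411, -14.817], TCP at [0.269, 0.564, 0.242] pointing down, gripper open.
Joint ranges: [-179.83, 179.83], [-69.29, 118.12], [-61.27, 80.66], [-181.25, 117.63], [-171.15, -9.14], [-177.46, 177.46]. Speed limits (degrees/s): [159.86, 159.86, 180, 180, 180, 180].

## Interface

Orientations are given as a 3x3 rotation matrix whose columns are the frame's x, y, z axes.
In Python, from station import sense, capture, finish_job, tip_reach gives the robot as it stands.
- The arm moves only by the tool arm_command, never from a script. Its argument "deltas" is a list of rows, each a list of 7 numbers: the turn, a rotation vector about the tool's x, y, z in rad, then the shift along the tool's x, y, z in cm, then the closure, from -1 (fully open) to 1 (shut), so that 0 is half open. In form: [[rx, ry, rz, dx, dy, dz, hand], ...]. A call has 1 to 8 rows; each row is the pose to reach, as a shift and turn from the pose commanded when the call began, along the tool's axes at that moment; what a row does not reach only later rows make up. A row lasts 1/12 s, in which the tool goes at most 41.7 mm and 7.16 degrees, less where a joint would pass 70% of its speed; a pose out of reach is approached as far as the arm can. A call with a gripper value outside its range is refused whole. The fingers move at their own pace and stop on an object; the grip force is fixed at half the most. Time passes only in rows, so rows that repeat a pose let the fingers close. It gives the time, the measured TCP pose, the force, the opening and the grip force at its end, in the units of the state.
- sense(): the state, without advancing time (a new reading comes with each control period).
- capture(name): name is "scene" or "top" or "wrist"; returns a dict with "pixels" (420x560x3 uint8, blue, green, red), "fovy" (degrees; the focal length in pixels is half the picture's height over the tangent of half this angle, whatever the lens; pixels are square), "cx", "cy" (the principal point, pixels), "rvec" (rotation vector, rad) and "tvec" (3), from world to camera coordinates, as OpenCV has them. Camera axes: x right, y down, z forward; pixel columns grow to the right and rows downward; lengths in m; the calibration is good to about 2 mm. A picture is of the moment at which its call begins. There is no depth.
- finish_job(): hands the job in; it is judged then, once.
The state is a dict: "time_s": time; "joints": joint angles; "joint_velocities": joint speeds; "effort": joint torques, N m; "tcp_pos": TCP position; "ee_rot": TCP orientation; "wrist_force": force on the tool from outside, world axes, zero at the start; "moment": the same for the moment, N m; "gripper_width": opening from 0.0 (shut) to 1.0 (fully open); "gripper_force": force on a finger pad.
Only numpy, scipy, OpenCV 4.12 (cv2) and the standard library are available. Lean on these libraries where they do the work, as an engineer would, in place of code of your own. Each camera call takes 0.05 s, during which the arm holds its last target. There are 200 camera calls.

## Task

Take the blue twin-hook hanger out of its grey block and put its hammer-head foot down through the slot of the aluminium rail between the two pairs of yellow tape marks, push it down against the sprung strip in the rail and turn it a quarter turn so the head catches under the lips, whose thickness you can only feel. Then, still holding it, give it a steady upward pull of about 10 N (roughly a kilo) for a second to prove that it has caught, then leave it standing upright and locked crosswise at the marks. Work gently, with never more than 25 N between hanger and rail, and do not disturb the other things on the counter.

Things in the scene. Friction and masses are not known exactly. Their poses are not given: they have to be found in the camera images.
- hanger: Twin-hook hanger, 70 to 120 g, 66 mm tall, same after a half turn about z. Origin: centre of the underside of its hammer-head foot; z up, x along the foot. Foot: steel, 28 mm along x, 9 mm along y, z 0 to 8 mm (lowest 2 mm only 26 x 7 mm). Neck 8.6 mm thick, z 8 to 22. Collar 24 mm across, z 22 to 26. Above it the blue grip blade, z 26 to 66.
- hanger_grip (a point): Centre of the hanger's blade, 46 mm above its origin. Blade: 36 mm along hanger x, 12 mm thick along y, 40 mm tall; pinch it across the 12 mm, fingertips above the collar. A small steel hook sticks out of each end of the blade to x = +-33 mm (z 33 to 49 over the origin), in line with the foot: from above they show where the foot points.
- block: Grey plastic holder fixed to the counter, 70 x 50 x 26 mm, origin at the centre of its underside; 31 x 13 mm pocket, 23 mm deep, at the centre of its top, long side along block x. At the start the hanger stands centred in it, foot in the pocket along block x, collar resting on the block's top (hanger origin 4 mm above the block's).
- rail: Aluminium slotted rail screwed to the counter, 41 mm wide (x), 310 mm long (y), 41 mm high, origin at the centre of its underside. A slot 11 mm wide runs along y in the middle of its top, over a cavity 35 mm wide. A grey hanger, part of the rail, already stands at rail y = +125 mm, its top 92 mm high.
- rail_lips: The rail's two lips beside the slot, with grip pads glued under them; same origin and axes as the rail. Lip and pad together are 4 to 10 mm thick, different each time and not to be seen from outside. So the turned foot comes to bear on them from below with the hanger's origin somewhere from 23 to 29 mm over the rail's underside; pressed to below 23 mm it always clears them.
- rail_slot (a point): Middle of the slot's mouth, on the rail's top, 41 mm over its underside. 10 mm below it, in the rail, lies a white strip pressed up by a spring: 0.4 N to start moving it, 0.6 N more per mm. It pushes with 5.2 N at hanger origin 23 mm over the rail's underside, 7.6 N at 19 mm, where the collar lands rigidly on the lips. It lifts the turned hanger against the lips.
- mark: Yellow tape marks on the rail's top: two cross stripes, each 6 mm wide, 18 mm to either side of the wanted place along the slot. Origin: the wanted place, on the slot's centre line at the height of the rail's top; axes as the rail's. The hanger's axis must end within 12 mm of it along the slot.
- ramekin: White ceramic ramekin, 80 mm across, 45 mm high; leave alone. Origin: centre of its underside.
- plier: Steel three-prong plier lying flat, 120 mm long, 12 mm high; leave alone. Origin: centre of its underside.
- kit: Clear bracket kit box, 110 x 80 x 22 mm; leave alone. Origin: centre of its underside.
- retractor: Brushed steel cheek retractor lying flat, 110 mm long, 8 mm high; leave alone. Origin: centre of its underside.
- cassette: Grey instrument cassette, 140 x 180 x 32 mm; leave alone. Origin: centre of its underside.
- jar: Amber jar, 60 mm across, 90 mm high; leave alone. Origin: centre of its underside.

How it is judged (in metres and radians):
On the way, in this order (a step that is already met when the one before it is completed fails the run):
1. the foot is through the slot, lying along it, at the marks (z of hanger in the frame of rail below 0.03 m and x of hanger in the frame of rail between -0.004 and 0.004 m and angle between the x axis of hanger and the y axis of rail, either way round below 0.15 rad and y of hanger in the frame of mark between -0.012 and 0.012 m), for 0.05 s.
2. the foot is turned crosswise below the lips, without pulling yet (under 8 N on the lips) (z of hanger in the frame of rail below 0.03 m and angle between the x axis of hanger and the x axis of rail, either way round below 0.2 rad and contact force between hanger and rail_lips below 8 N), for 0.1 s.
3. the hanger is held by the fingers and pulled up against the lips (at least 9 N on the lips, of which the spring gives 1.6 to 5.2 N, the collar clear of them) for 0.3 s (angle between the x axis of hanger and the x axis of rail, either way round below 0.2 rad and contact force between hanger and rail_lips above 9 N and z of hanger in the frame of rail above 0.0215 m and contact force between hanger and the fingers above 1 N), for 0.3 s.
At the end, for the whole second after the job is handed in: The hanger stands at rest and upright (within 0.12 rad) in the slot, foot crosswise (within 0.2 rad), lifted by the spring against the lips (origin 21.5 to 31 mm over the rail's underside, within 5 mm of the slot's centre line), within 12 mm of the mark along the slot, and released (angle between the x axis of hanger and the x axis of rail, either way round below 0.2 rad and z of hanger in the frame of rail between 0.0215 and 0.031 m and x of hanger in the frame of rail between -0.005 and 0.005 m and angle between hanger's own z axis and vertical below 0.12 rad and linear speed of hanger below 0.02 m/s and y of hanger in the frame of mark between -0.012 and 0.012 m); the robot touches nothing.
It fails at once if more than 25 N between the hanger and the rail (contact force between hanger and rail above 25 N or contact force between hanger and rail_lips above 25 N).
It fails at once if another thing on the counter is moved more than 15 mm (distance of any of ramekin, plier, kit, retractor, cassette, jar from where it was at the start of the episode above 0.015 m).
It also fails if it takes over 72 s, if anything falls off the work surface, if the arm or the gripper's body presses on something with over 40 N, if the wrist force passes 120 N, or if a joint passes its speed limit or range.

## Working session

There is one attempt and no reset: what is moved stays moved. The work goes in short steps, Python scripts to look and compute and a tool call to move; the robot and the scene stay as the last step left them, time stands still between calls to the robot, and variables do not carry over. Pictures are saved under pics/ and viewed, at most 10 in all, crops included, and the job is handed in when it is done.

Besides the shell and the picture viewer there is one more tool, called after "Call:" as name(argument=value, ...), one argument or row to a line, values as JSON. arm_command: Moves the arm, as the interface text tells. Its arguments: {"type":"object","properties":{"deltas":{"type":"array"}},"required":["deltas"]}

```bash
mkdir -p pics; ls
python3 - <<'E'
from station import *
import cv2,numpy as np,pickle
print(sense(), tip_reach)
d={}
for n in("scene","top"):
    c=capture(n);d[n]=c;cv2.imwrite(f"pics/{n}0.png",c["pixels"])
    R=cv2.Rodrigues(np.array(c["rvec"],float))[0];print(n,c["fovy"],c["cx"],c["cy"],-R.T@np.array(c["tvec"]),R.round(3).tolist())
pickle.dump(d,open("c0.pkl","wb"))
E
```

```text
pics
{'time_s': 0.0, 'joints': array([ 7.93307618e+01,  2.20892290e+01,  3.79139656e-01, -2.76070937e-02,
       -6.84102864e+01, -1.48183530e+01]), 'joint_velocities': array([-0.02301864, -0.0174024 ,  0.05938711,  0.08391393,  0.12048234,
       -0.02526701]), 'effort': array([-1.90814094e-04, -3.90666211e+01,  1.87406731e+01,  4.22012866e+00,
        1.09537636e-02, -1.89736343e-04]), 'tcp_pos': array([0.26867538, 0.56368136, 0.2404749 ]), 'ee_rot': array([[ 9.02602035e-01, -4.30475177e-01, -8.29245939e-04],
       [-4.30475963e-01, -9.02599866e-01, -1.98164504e-03],
       [ 1.04571727e-04,  2.14560729e-03, -9.99997693e-01]]), 'wrist_force': array([ 0.16221616, -0.21083104,  0.02160619]), 'moment': array([0.01242604, 0.06549079, 0.04087199]), 'gripper_force': 0.0, 'gripper_width': 1.0030234835558354} 0.019
scene 57.101759143255535 275.1121435193954 213.91485626810626 [ 0.91870222 -0.36577609  0.91382615] [[0.753, 0.658, -0.011], [0.565, -0.654, -0.504], [-0.339, 0.373, -0.864]]
top 45.98900108348326 289.5523011457338 212.9754718992273 [0.43840159 0.00736995 1.12051915] [[-0.015, -1.0, 0.012], [-0.99, 0.013, -0.138], [0.138, -0.014, -0.99]]
```

View pics/top0.png

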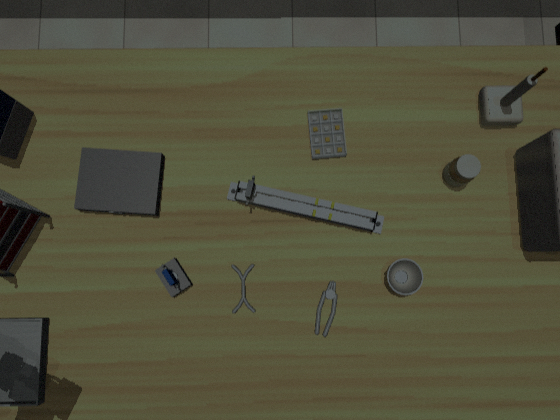

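View pics/scene0.png

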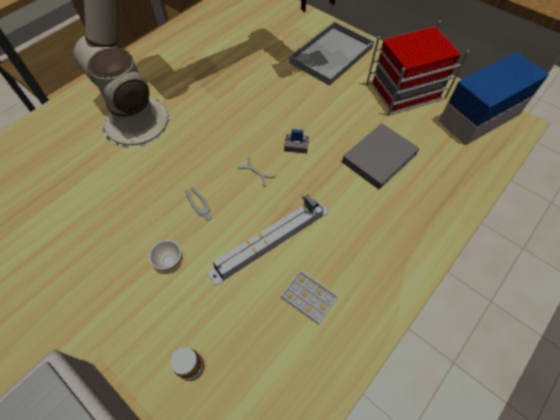

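The top view shows the hanger and block near (173,277), the rail running from (235,190) to (380,222), and the yellow marks near (316,208) and (331,211). The jar, ramekin and plier are well clear. I'll measure coarsely first, then refine with the wrist camera.

```bash
cat > h.py <<'E'
import numpy as np,cv2
def ray(c,uv):
    f=c["pixels"].shape[0]/2/np.tan(np.radians(c["fovy"])/2)
    R=cv2.Rodrigues(np.array(c["rvec"],float))[0];o=-R.T@np.array(c["tvec"],float).ravel()
    uv=np.atleast_2d(uv).astype(float)
    d=np.c_[(uv[:,0]-c["cx"])/f,(uv[:,1]-c["cy"])/f,np.ones(len(uv))]@R
    return o,d
def plane(c,uv,z):
    o,d=ray(c,uv);return o+d*((z-o[2])/d[:,2])[:,None]
def proj(c,P):
    f=c["pixels"].shape[0]/2/np.tan(np.radians(c["fovy"])/2)
    R=cv2.Rodrigues(np.array(c["rvec"],float))[0];q=np.atleast_2d(P)@R.T+np.array(c["tvec"],float).ravel()
    return q[:,:2]/q[:,2:]*f+[c["cx"],c["cy"]]
def hsv(c): return cv2.cvtColor(c["pixels"],cv2.COLOR_BGR2HSV)
def blobs(m,amin):
    n,l,s,ce=cv2.connectedComponentsWithStats(m.astype(np.uint8));return [(s[i,4],ce[i],np.argwhere(l==i)[:,::-1]) for i in range(1,n) if s[i,4]>=amin]
E
python3 - <<'E'
from h import *
import pickle
d=pickle.load(open("c0.pkl","rb"))
for n,roi in(("top",(220,150,400,300)),("scene",(200,180,340,300))):
    c=d[n];H=hsv(c)
    m=cv2.inRange(H,(90,110,20),(130,255,255))>0
    for a,ce,p in blobs(m,8):
        print(n,"blue",a,ce,plane(c,ce,.055))
    x0,y0,x1,y1=roi
    mm=np.zeros_like(m);mm[y0:y1,x0:x1]=1
    # yellow on rail: compare with wood
    print(n,[ (u,v,H[v,u].tolist()) for u,v in ((316,208),(331,211),(300,170))] if n=="top" else "")
c=d["top"];big=cv2.resize(c["pixels"][170:310,150:400],None,fx=3.2,fy=3.2,interpolation=cv2.INTER_CUBIC)
cv2.imwrite("pics/topz.png",np.clip(big*2.0,0,255).astype(np.uint8))
E
```

```text
top blue 103 [167.95145631 276.77669903] [[0.45290015 0.25357625 0.055     ]]
top [(316, 208, [94, 21, 98]), (331, 211, [99, 18, 97]), (300, 170, [33, 76, 94])]
scene blue 3924 [496.93246687  87.31931702] [[0.80775906 0.81154494 0.055     ]]
scene blue 97 [296.67010309 134.80412371] [[0.45359664 0.24809088 0.055     ]]
scene
```

View pics/topz.png

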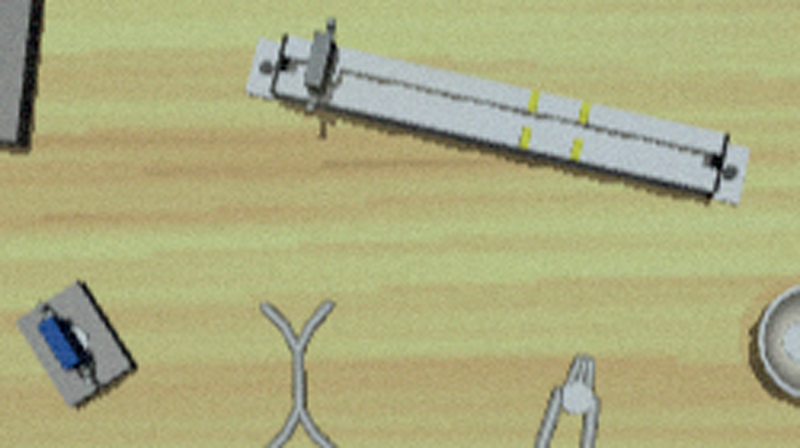

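The zoomed crop shows the block's corners at about (80,283), (136,367), (78,407) and (17,322), with the hooks running from (45,313) to (97,383). The four yellow patches are near (533,100), (585,111), (526,138) and (576,150).

Run:
```python
from h import *
import pickle
d=pickle.load(open("c0.pkl","rb"));c=d["top"];s=lambda a:np.array(a)/3.2+[150,170]
b=plane(c,s([(80,283),(136,367),(78,407),(17,322)]),.026);print("block",b.mean(0),b.round(3).tolist())
H=plane(c,s([(45,313),(97,383)]),.045);v=H[0]-H[1];print("hook ang",np.degrees(np.arctan2(v[1],v[0])))
v=b[0]-b[1];print("block ang",np.degrees(np.arctan2(v[1],v[0])))
m=plane(c,s([(533,100),(585,111),(526,138),(576,150)]),.041);print("mark",m.mean(0));
r=plane(c,s([(257,53),(738,172)]),.0);print(r)
e=plane(c,s([(340,70),(710,155)]),.041);v=e[0]-e[1];print("rail ang",np.degrees(np.arctan2(v[1],v[0])))
p=np.array([.45,.25]);print("tool x now", np.degrees(np.arctan2(-.4305,.9026)))
```

```text
block [0.45113538 0.24642957 0.026     ] [[0.493, 0.246, 0.026], [0.435, 0.206, 0.026], [0.409, 0.246, 0.026], [0.467, 0.288, 0.026]]
hook ang 37.09891712779419
block ang 34.100719126408244
mark [ 0.59649408 -0.08254235  0.041     ]
[[ 0.65742139  0.12714378  0.        ]
 [ 0.56665997 -0.21587038  0.        ]]
rail ang 76.14525920036135
tool x now -25.499063160863766
```

Call:
arm_command(
  deltas=[
    [0.12,0,0,0,0,0,-1],
    [0,0,0.25,8,5,0,-1],
    [0,0,0.37,12,8,1,-1],
    [0,0,0.5,16,11,2,-1],
    [0,0,0.62,20,14,3,-1],
    [0,0,0.74,24,17,4,-1],
    [0,0,0.86,27,19,5,-1],
    [0,0,0.98,30,20.8,6,-1],
  ],
)

```text
time_s: 0.77
tcp_pos: [0.4116, 0.3122, 0.1991]
ee_rot: [[0.26, -0.966, 0.001], [-0.966, -0.26, 0.001], [-0.001, -0.001, -1.0]]
wrist_force: [-0.3, 0.7, 0.1]
gripper_width: 1.004
gripper_force: 0.0
```

Call:
arm_command(
  deltas=[
    [0,0,0.12,0,0,0,-1],
    [0,0,0.25,0,0,0,-1],
    [0,0,0.37,0,0,0,-1],
    [0,0,0.5,0,0,0,-1],
    [0,0,0.62,0,0,0,-1],
    [0,0,0.74,0,0,0,-1],
    [0,0,0.86,0,0,0,-1],
    [0,0,0.98,0,0,0,-1],
  ],
)

```text
time_s: 1.43
tcp_pos: [0.411, 0.3138, 0.199]
ee_rot: [[-0.658, -0.753, 0.0], [-0.753, 0.658, 0.0], [-0.0, -0.0, -1.0]]
wrist_force: [0.6, 0.4, 0.3]
gripper_width: 1.005
gripper_force: 0.0
```

```bash
cat >> h.py <<'E'
def goto(s,pos,yaw):
    """print delta (tool axes, cm) and rotation vector from the measured pose to TCP pos, tool down with x axis at yaw deg"""
    from scipy.spatial.transform import Rotation as Ro
    R=s["ee_rot"];a=np.radians(yaw);T=np.array([[np.cos(a),np.sin(a),0],[np.sin(a),-np.cos(a),0],[0,0,-1]])
    print("t",round(s["time_s"],2),"tcp",s["tcp_pos"].round(4),"yaw",np.degrees(np.arctan2(R[1,0],R[0,0])).round(2),"q",s["joints"].round(1),"F",s["wrist_force"].round(2))
    print("turn",Ro.from_matrix(R.T@T).as_rotvec().round(4),"shift cm",(R.T@(np.array(pos)-s["tcp_pos"])*100).round(2))
E
python3 - <<'E'
from station import *
from h import *
import pickle
s=sense();goto(s,[.451,.247,.17],-145)
c=capture("wrist");pickle.dump(c,open("w1.pkl","wb"));cv2.imwrite("pics/w1.png",c["pixels"])
R=cv2.Rodrigues(np.array(c["rvec"],float))[0];o=-R.T@np.array(c["tvec"]);print(c["fovy"],o,s["ee_rot"].T@(o-s["tcp_pos"]),(s["ee_rot"].T@R.T).round(3).tolist())
E
```

```text
t 1.43 tcp [0.411  0.3138 0.199 ] yaw -131.12 q [ 55.4  13.7 -18.2   0.  -58.1 -96.5] F [0.59 0.41 0.25]
turn [-1.000e-04  2.000e-04  2.423e-01] shift cm [ 2.4 -7.4  2.9]
68.97311875031444 [0.36574657 0.26017109 0.34333241] [ 0.07010066 -0.00117514 -0.14434969] [[-0.0, -0.966, -0.257], [1.0, -0.0, 0.0], [-0.001, -0.257, 0.966]]
```

View pics/w1.png

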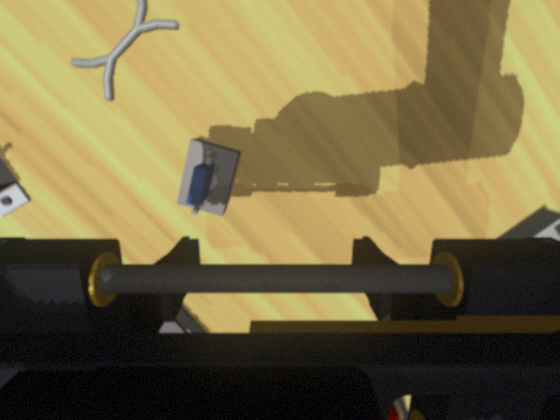

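The wrist view shows the blue blade at about (201,180) and its block beside it, above the fingers. I'll move so the hanger sits near the image centre.

Run:
```python
from station import *
from h import *
goto(sense(),[.484,.270,.15],-145)
```

```text
t 1.48 tcp [0.4109 0.3138 0.199 ] yaw -131.34 q [ 55.4  13.7 -18.2  -0.  -58.1 -96.7] F [ 0.11 -0.93 -0.69]
turn [1.000e-04 2.000e-04 2.384e-01] shift cm [-1.54 -8.38  4.9 ]
```

Call:
arm_command(
  deltas=[
    [0,0,0.12,-0.8,-4,2,-1],
    [0,0,0.24,-1.5,-7,4,-1],
    [0,0,0.24,-1.5,-8.4,4.9,-1],
    [0,0,0.24,-1.5,-8.4,4.9,-1],
    [0,0,0.24,-1.5,-8.4,4.9,-1],
  ],
)

```text
time_s: 1.9
tcp_pos: [0.4847, 0.2697, 0.1494]
ee_rot: [[-0.814, -0.581, -0.001], [-0.581, 0.814, -0.001], [0.001, -0.0, -1.0]]
wrist_force: [0.1, 0.3, 0.2]
gripper_width: 0.999
gripper_force: 0.0
```

Run:
```python
from station import *
from h import *
import pickle
s=sense();goto(s,[.451,.247,.12],-145)
c=capture("wrist");pickle.dump(c,open("w2.pkl","wb"));cv2.imwrite("pics/w2.png",c["pixels"])
m=cv2.inRange(hsv(c),(95,100,20),(130,255,255))>0
for a,ce,p in blobs(m,100): print(a,ce,cv2.minAreaRect(p.astype(np.float32)),cv2.boxPoints(cv2.minAreaRect(p.astype(np.float32))).tolist(),plane(c,ce,.06))
print("pred grip",proj(c,[[.451,.247,.026],[.451,.247,.07]]))
```

```text
t 1.9 tcp [0.4847 0.2697 0.1494] yaw -144.5 q [  45.8   20.2  -16.9    0.   -53.  -100.3] F [0.11 0.26 0.15]
turn [-0.0003 -0.0012  0.0087] shift cm [4.06 0.11 2.95]
676 [281.42455621 174.81656805] ((281.75823974609375, 175.028076171875), (14.98972225189209, 46.48664855957031), 2.12109637260437) [[273.40826416015625, 197.9780731201172], [275.1287841796875, 151.5232696533203], [290.10821533203125, 152.0780792236328], [288.3876953125, 198.5328826904297]] [[0.45457053 0.25255568 0.06      ]]
pred grip [[277.91389951 161.97899617]
 [278.37462763 168.52728401]]
```

View pics/w2.png

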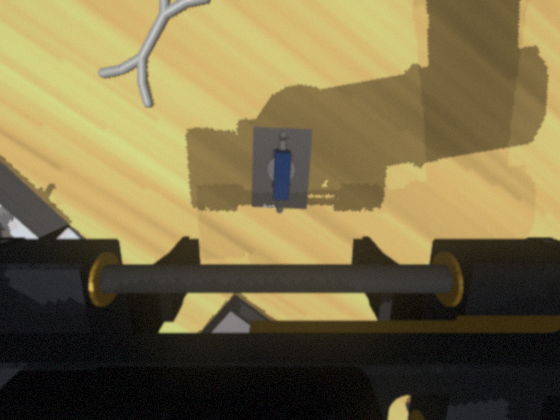

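The block's corners are at about (255,127), (311,129), (308,208) and (251,206), with the blade centred at (282,175). The hanger is turned about 2° from the tool.

Run:
```python
from station import *
from h import *
import pickle
c=pickle.load(open("w2.pkl","rb"))
b=plane(c,[(255,127),(311,129),(308,208),(251,206)],.026);print("block",b.mean(0));
for i,j in((0,3),(1,2)):
    v=b[i]-b[j];print(np.degrees(np.arctan2(v[1],v[0])),np.linalg.norm(v))
B=np.array([[273.4,197.98],[275.1,151.5],[290.1,152.1],[288.4,198.5]])+.0
t=plane(c,B,.07);print("blade top",t.mean(0),np.linalg.norm(t[0]-t[1]),np.linalg.norm(t[1]-t[2]))
v=t[1]-t[0];print(np.degrees(np.arctan2(v[1],v[0])))
p=plane(c,[(284,133),(279,213)],.045);v=p[0]-p[1];print("hooks",p.mean(0),np.degrees(np.arctan2(v[1],v[0])),np.linalg.norm(v))
goto(sense(),[.4525,.249,.12],-146.5)
```

```text
block [0.45415752 0.25281921 0.026     ]
-148.49507960966113 0.06921356746825738
-145.06167804062557 0.06928134237720152
blade top [0.4537216  0.25199475 0.07      ] 0.0344230718853809 0.010842447327445442
-146.6600187400577
hooks [0.45592578 0.2538703  0.045     ] -147.79281452634217 0.06578264989005568
t 1.95 tcp [0.4846 0.2705 0.1504] yaw -144.45 q [  45.9   20.1  -16.8    0.   -53.  -100.4] F [-0.17  0.18 -0.09]
turn [-0.0001  0.0007  0.0358] shift cm [3.87 0.12 3.03]
```

Run:
```python
from station import *
from h import *
goto(sense(),[.454,.2524,.0525],-146.7)
```

```text
t 1.95 tcp [0.4846 0.2705 0.1504] yaw -144.45 q [  45.9   20.1  -16.8    0.   -53.  -100.4] F [-0.17  0.18 -0.09]
turn [-0.      0.0007  0.0393] shift cm [3.55 0.31 9.78]
```

Call:
arm_command(
  deltas=[
    [0,0,0.04,2,0.3,0,-1],
    [0,0,0.04,3.55,0.3,0,-1],
    [0,0,0.04,3.55,0.3,2,-1],
    [0,0,0.04,3.55,0.3,4,-1],
    [0,0,0.04,3.55,0.3,6,-1],
    [0,0,0.04,3.55,0.3,8,-1],
    [0,0,0.04,3.55,0.3,8,-1],
    [0,0,0.04,3.55,0.3,8,-1],
  ],
)

```text
time_s: 2.62
tcp_pos: [0.4536, 0.2531, 0.0708]
ee_rot: [[-0.836, -0.549, 0.001], [-0.549, 0.836, 0.0], [-0.001, -0.0, -1.0]]
wrist_force: [-0.0, 0.4, 0.6]
gripper_width: 1.0
gripper_force: 0.0
```

Run:
```python
from station import *
from h import *
s=sense()
c=capture("wrist");cv2.imwrite("pics/w3.png",c["pixels"]);
goto(s,[.454,.2524,.0525],-146.7)
m=cv2.inRange(hsv(c),(95,100,20),(130,255,255))>0
for a,ce,p in blobs(m,100):
    B=cv2.boxPoints(cv2.minAreaRect(p.astype(np.float32)));print(a,ce,B.tolist(),plane(c,B,.07).mean(0))
print(proj(c,[.454,.2524,.07]))
```

```text
t 2.62 tcp [0.4536 0.2531 0.0708] yaw -146.67 q [  47.1   23.1  -26.7    0.   -40.2 -103.8] F [-0.    0.44  0.57]
turn [-0.0002  0.0008  0.0006] shift cm [ 0.01 -0.08  1.83]
883 [275.39750849 242.61155153] [[265.0, 217.0], [286.0, 217.0], [286.0, 263.0], [265.0, 263.0]] [0.4421538  0.24430799 0.07      ]
[[275.99258883 266.50276681]]
```

View pics/w3.png

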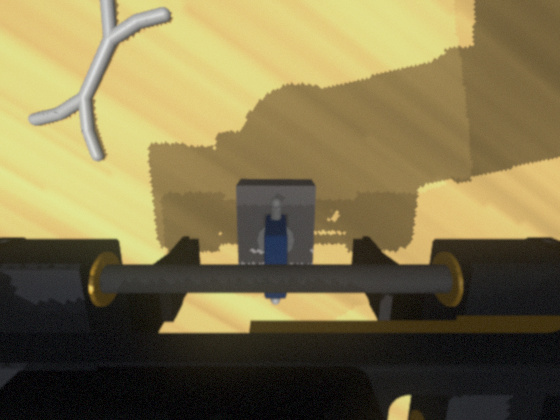

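The blade sits centred between the jaws (column 275) and the block is square to the tool. I'll descend and grip.

Call:
arm_command(
  deltas=[
    [0,0,0,0,0,1,-1],
    [0,0,0,0,0,1.8,-1],
    [0,0,0,0,0,1.8,-1],
    [0,0,0,0,0,1.8,0],
    [0,0,0,0,0,1.8,0.5],
    [0,0,0,0,0,1.8,1],
    [0,0,0,0,0,1.8,1],
    [0,0,0,0,0,1.8,1],
  ],
)

```text
time_s: 3.33
tcp_pos: [0.4543, 0.2526, 0.0527]
ee_rot: [[-0.837, -0.547, 0.001], [-0.547, 0.837, 0.001], [-0.002, 0.0, -1.0]]
wrist_force: [-0.5, 1.4, -0.4]
gripper_width: 0.705
gripper_force: 0.0
```

Call:
arm_command(
  deltas=[
    [0,0,0,0,0,0,1],
    [0,0,0,0,0,0,1],
    [0,0,0,0,0,0,1],
    [0,0,0,0,0,0,1],
    [0,0,0,0,0,0,1],
    [0,0,0,0,0,0,1],
  ],
)

```text
time_s: 3.83
tcp_pos: [0.4542, 0.2525, 0.0524]
ee_rot: [[-0.837, -0.547, 0.001], [-0.547, 0.837, 0.001], [-0.001, 0.0, -1.0]]
wrist_force: [-0.0, -0.9, -0.5]
gripper_width: 0.247
gripper_force: 0.0
```

Run:
```python
from station import *
from h import *
s=sense();print(s["gripper_width"],s["gripper_force"])
goto(s,[.454,.2524,.0525],-146.7)
```

```text
0.24664188858691147 0.0
t 3.83 tcp [0.4542 0.2525 0.0524] yaw -146.81 q [  47.    24.7  -27.6    0.   -37.6 -103.8] F [-0.04 -0.92 -0.5 ]
turn [ 0.0001  0.0013 -0.0018] shift cm [ 0.02 -0.   -0.01]
```

Call:
arm_command(
  deltas=[
    [0,0,0,0,0,0,1],
    [0,0,0,0,0,0,1],
    [0,0,0,0,0,0,1],
    [0,0,0,0,0,0,1],
    [0,0,0,0,0,0,1],
    [0,0,0,0,0,0,1],
  ],
)

```text
time_s: 4.33
tcp_pos: [0.4541, 0.2525, 0.0524]
ee_rot: [[-0.837, -0.547, 0.001], [-0.547, 0.837, 0.001], [-0.001, 0.0, -1.0]]
wrist_force: [-0.4, 0.7, -0.2]
gripper_width: 0.133
gripper_force: 30.0
```

Call:
arm_command(
  deltas=[
    [0,0,0,0,0,-1,1],
    [0,0,0,0,0,-2,1],
    [0,0,0,0,0,-4,1],
    [0,0,0,0,0,-6.5,1],
    [0,0,0,0,0,-9,1],
    [0,0,0,0,0,-10,1],
    [0,0,0,0,0,-10,1],
  ],
)

```text
time_s: 4.92
tcp_pos: [0.4554, 0.2537, 0.1559]
ee_rot: [[-0.837, -0.548, 0.006], [-0.548, 0.837, 0.006], [-0.009, 0.001, -1.0]]
wrist_force: [0.3, 0.3, -1.3]
gripper_width: 0.134
gripper_force: 30.0
```

Run:
```python
from station import *
from h import *
s=sense();print(s["gripper_width"],s["gripper_force"])
a=np.radians(-104);t=np.array([.597,-.083,.17])-.05*np.array([np.cos(a),np.sin(a),0])
goto(s,t,-104)
```

```text
0.1337170552128624 29.99960705637932
t 4.92 tcp [0.4554 0.2537 0.1559] yaw -146.79 q [  47.    16.5  -21.4    0.   -51.6 -103.8] F [ 0.31  0.32 -1.29]
turn [-0.0018  0.0087 -0.7468] shift cm [  2.91 -32.53  -1.48]
```

Call:
arm_command(
  deltas=[
    [0,0,-0.1,0.3,-3,-0.5,1],
    [0,0,-0.2,0.7,-7,-1.5,1],
    [0,0,-0.3,1,-11,-1.5,1],
    [0,0,-0.42,1.5,-15,-1.5,1],
    [0,0,-0.54,2,-19,-1.5,1],
    [0,0,-0.66,2.5,-23,-1.5,1],
    [0,0,-0.747,2.9,-27,-1.5,1],
    [0,0,-0.747,2.9,-30.5,-1.5,1],
  ],
)

```text
time_s: 5.58
tcp_pos: [0.5946, -0.0185, 0.1657]
ee_rot: [[-0.238, -0.971, -0.002], [-0.971, 0.238, 0.001], [-0.0, 0.003, -1.0]]
wrist_force: [0.4, 0.6, -0.9]
gripper_width: 0.139
gripper_force: 30.0
```

Call:
arm_command(
  deltas=[
    [0,0,0,0,0,0,1],
    [0,0,0,0,0,0,1],
    [0,0,0,0,0,0,1],
  ],
)

```text
time_s: 5.83
tcp_pos: [0.5945, -0.017, 0.1656]
ee_rot: [[-0.243, -0.97, -0.002], [-0.97, 0.243, 0.001], [-0.0, 0.002, -1.0]]
wrist_force: [-0.4, 0.6, -0.9]
gripper_width: 0.138
gripper_force: 30.0
```

Run:
```python
from station import *
from h import *
import pickle
s=sense()
a=np.radians(-104);t=np.array([.597,-.083,.17])-.05*np.array([np.cos(a),np.sin(a),0])
goto(s,t,-104)
c=capture("wrist");pickle.dump((s,c),open("w4.pkl","wb"));cv2.imwrite("pics/w4.png",c["pixels"])
print(proj(c,[.597,-.083,.041]))
```

```text
t 5.83 tcp [ 0.5945 -0.017   0.1656] yaw -104.09 q [ 13.9  22.8  -9.9  -0.1 -57.4 -28. ] F [-0.43  0.64 -0.92]
turn [ 0.0024  0.0002 -0.0016] shift cm [ 1.34 -1.85 -0.44]
[[254.51778856 135.74458636]]
```

View pics/w4.png

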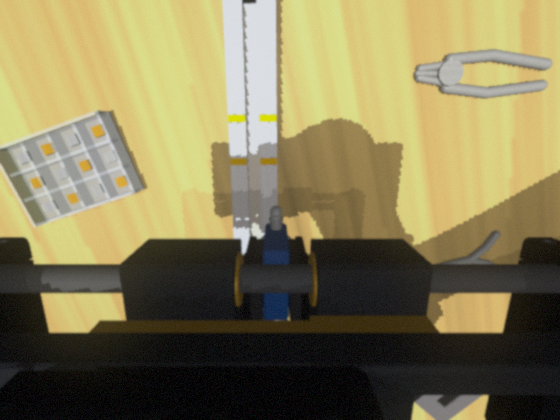

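The wrist view shows yellow stripes at row 118 (columns 236 and 267) and row 161 (in shadow), with the slot line near column 251. The held hanger's front hook is at (277,215).

Run:
```python
from h import *
import pickle
s,c=pickle.load(open("w4.pkl","rb"));H=hsv(c);P=c["pixels"]
m=cv2.inRange(H,(18,150,60),(35,255,255));m[:, :225]=0;m[:,285:]=0;m[:100]=0;m[180:]=0
C=[]
for a,ce,p in blobs(m>0,25):
    print(a,ce.round(1),p.min(0),p.max(0));C.append(ce)
for v in (30,60,90,106,118,130): print(v,P[v,220:285].astype(int).sum(1).tolist())
```

```text
102 [236.1 117.9] [228 115] [244 121]
101 [267.9 117.5] [260 115] [276 120]
80 [237.5 161. ] [230 159] [245 163]
80 [268.5 161. ] [261 159] [276 163]
30 [551, 545, 568, 602, 650, 667, 670, 667, 667, 667, 666, 666, 665, 664, 665, 664, 668, 658, 670, 670, 667, 663, 603, 494, 504, 615, 658, 665, 667, 666, 662, 670, 663, 670, 665, 664, 667, 664, 659, 667, 669, 671, 668, 671, 663, 667, 666, 666, 663, 667, 666, 662, 661, 656, 657, 597, 467, 379, 360, 360, 362, 428, 500, 548, 566]
60 [567, 576, 570, 578, 599, 643, 661, 667, 666, 667, 665, 666, 666, 670, 667, 670, 665, 668, 666, 667, 669, 667, 658, 611, 477, 410, 457, 549, 640, 667, 665, 666, 663, 663, 664, 667, 665, 667, 662, 665, 666, 665, 665, 671, 665, 669, 665, 667, 668, 667, 668, 666, 666, 664, 664, 612, 500, 409, 388, 389, 375, 440, 518, 548, 553]
90 [564, 561, 555, 561, 568, 588, 617, 654, 663, 668, 667, 669, 668, 669, 667, 665, 669, 667, 670, 665, 667, 671, 667, 662, 607, 466, 426, 520, 622, 663, 669, 664, 665, 669, 663, 668, 667, 667, 664, 669, 666, 663, 666, 668, 667, 666, 667, 671, 668, 667, 664, 666, 661, 671, 659, 626, 530, 416
[... 326 characters left out ...]
 437, 377, 360, 387, 455, 533, 560, 561]
118 [555, 563, 565, 557, 567, 564, 554, 549, 496, 439, 443, 442, 441, 440, 443, 440, 445, 438, 440, 444, 442, 440, 442, 441, 460, 435, 426, 512, 614, 657, 668, 658, 663, 664, 665, 666, 664, 663, 640, 572, 487, 442, 441, 439, 440, 441, 442, 443, 440, 441, 441, 441, 440, 440, 438, 427, 427, 379, 350, 344, 357, 424, 508, 548, 563]
130 [555, 550, 560, 553, 558, 563, 564, 579, 620, 658, 664, 661, 663, 668, 666, 665, 667, 668, 666, 665, 670, 669, 665, 665, 664, 611, 492, 446, 531, 631, 660, 665, 665, 667, 664, 665, 665, 669, 666, 667, 664, 662, 664, 659, 670, 664, 669, 666, 665, 664, 666, 662, 666, 664, 664, 655, 595, 459, 361, 344, 372, 404, 455, 516, 538]
```

Run:
```python
from h import *
import pickle
s,c=pickle.load(open("w4.pkl","rb"));z=.041
m=plane(c,[[236.1,117.9],[267.9,117.5],[237.5,161],[268.5,161]],z)
print("mark",m.mean(0));v=(m[2]+m[3]-m[0]-m[1])/2;print(np.linalg.norm(v),"ang",np.degrees(np.arctan2(v[1],v[0])))
G=cv2.cvtColor(c["pixels"],cv2.COLOR_BGR2GRAY).astype(float)
L,Rr=[],[]
for r in range(20,113,2):
    g=c["pixels"][r].astype(int).sum(1)
    l=next(i for i in range(240,215,-1) if g[i]<620);l+= (620-g[l])/(g[l+1]-g[l])
    q=next(i for i in range(262,300) if g[i]<520);q-=(520-g[q])/(g[q-1]-g[q]);L.append((l,r));Rr.append((q,r))
for e in(L,Rr):
    p=plane(c,e,z)[:,:2].astype(np.float32);d=cv2.fitLine(p,cv2.DIST_HUBER,0,.01,.01).ravel()
    n=np.array([-d[1],d[0]]);print("edge ang",np.degrees(np.arctan2(d[1],d[0]))%180,"dist to mark",(m.mean(0)[:2]-d[2:])@n)
# held hanger: hook tip/blade symmetric axis relative to the tool
o,d=ray(c,[[277,212]]);R=s["ee_rot"];print((( plane(c,[[277,212]],s["tcp_pos"][2]-.005)-s["tcp_pos"])@R).round(4))
M=cv2.inRange(hsv(c),(95,100,20),(130,255,255))>0
for a,ce,p in blobs(M,80):
    print(a,ce,p.min(0),p.max(0)); 
    for r in (225,230,235,245,255): 
        q=p[p[:,1]==r][:,0]
        if len(q): print(r,q.min(),q.max())
print("tcp centre line",proj(c,[s["tcp_pos"]+R@[x,0,-.018] for x in(.018,0,-.018)]))
```

```text
mark [ 0.59954161 -0.08019926  0.041     ]
0.03629934349683588 ang 76.147336200945
edge ang 76.338326 dist to mark 0.02075704115767882
edge ang 76.43033 dist to mark -0.020705040241812335
[[ 0.029  -0.0002  0.005 ]]
502 [275.83864542 253.90438247] [262 238] [289 264]
245 268 286
255 263 288
678 [275.34955752 305.37315634] [262 293] [289 319]
tcp centre line [[277.83442029 249.82006444]
 [277.7639164  286.36011889]
 [277.69792154 320.56327474]]
```

Wrist calibration could be off by 1–2 mm, and the slot leaves only ±1 mm. I'll look at the mark again with the tool turned 90° and solve for the camera offset.

Run:
```python
from station import *
from h import *
import pickle
s,c=pickle.load(open("w4.pkl","rb"));mk=np.array([.59954,-.0802,.041])
q=s["ee_rot"].T@(mk-s["tcp_pos"]);print(q)
a=np.radians(-14);X=np.array([np.cos(a),np.sin(a),0]);Y=np.array([np.sin(a),-np.cos(a),0])
t=mk-q[0]*X-q[1]*Y;t[2]=s["tcp_pos"][2];print(t);goto(sense(),t,-14)
```

```text
[ 0.06009088 -0.02062526  0.1245689 ]
[ 0.53624437 -0.0856753   0.16562762]
t 5.88 tcp [ 0.5945 -0.0163  0.1661] yaw -104.0 q [ 14.   22.7  -9.9  -0.1 -57.4 -28. ] F [ 0.01  0.77 -0.99]
turn [ 1.0000e-03  1.6000e-03 -1.5709e+00] shift cm [8.14 3.97 0.05]
```

Call:
arm_command(
  deltas=[
    [0,0,-0.12,1,0.5,0,1],
    [0,0,-0.24,3,1.5,0,1],
    [0,0,-0.36,5,2.5,0,1],
    [0,0,-0.48,7,3.5,0,1],
    [0,0,-0.6,8.1,4,0,1],
    [0,0,-0.72,8.1,4,0,1],
    [0,0,-0.84,8.1,4,0,1],
    [0,0,-0.96,8.1,4,0,1],
  ],
)

```text
time_s: 6.55
tcp_pos: [0.5363, -0.0843, 0.1673]
ee_rot: [[0.662, -0.75, 0.001], [-0.75, -0.662, 0.001], [-0.0, -0.001, -1.0]]
wrist_force: [0.2, -0.2, -0.8]
gripper_width: 0.137
gripper_force: 30.0
```

Call:
arm_command(
  deltas=[
    [0,0,-0.12,0,0,0,1],
    [0,0,-0.24,0,0,0,1],
    [0,0,-0.36,0,0,0,1],
    [0,0,-0.48,0,0,0,1],
    [0,0,-0.61,0,0,0,1],
    [0,0,-0.61,0,0,0,1],
    [0,0,-0.61,0,0,0,1],
    [0,0,-0.61,0,0,0,1],
  ],
)

```text
time_s: 7.22
tcp_pos: [0.5368, -0.0847, 0.1672]
ee_rot: [[0.97, -0.244, 0.001], [-0.244, -0.97, 0.001], [0.001, -0.001, -1.0]]
wrist_force: [0.2, 0.9, -1.2]
gripper_width: 0.136
gripper_force: 30.0
```

Run:
```python
from station import *
from h import *
import pickle
s=sense();goto(s,[.53624,-.08568,.1656],-14)
c=capture("wrist");pickle.dump((s,c),open("w5.pkl","wb"));cv2.imwrite("pics/w5.png",c["pixels"])
print(proj(c,[.59954,-.0802,.041]))
H=hsv(c);m=cv2.inRange(H,(18,150,60),(35,255,255));m[:70]=0;m[230:]=0;m[:,:180]=0;m[:,330:]=0
for a,ce,p in blobs(m>0,25):
    print(a,ce.round(1),p.min(0),p.max(0),plane(c,ce,.041))
```

```text
t 7.22 tcp [ 0.5368 -0.0847  0.1672] yaw -14.13 q [  8.1  18.  -17.2  -0.1 -54.8  67.8] F [ 0.19  0.93 -1.17]
turn [-0.0011 -0.0006 -0.0022] shift cm [-0.03  0.11  0.16]
[[252.33673439 140.67813516]]
99 [230.5 124.9] [228 117] [233 133] [[ 0.61677233 -0.06559576  0.041     ]]
89 [272.9 124.7] [270 116] [275 133] [[ 0.60808491 -0.10075629  0.041     ]]
83 [232.  156.8] [229 149] [235 165] [[ 0.59057755 -0.05924217  0.041     ]]
88 [273.2 156.4] [271 148] [276 164] [[ 0.58209765 -0.09440709  0.041     ]]
```

View pics/w5.png

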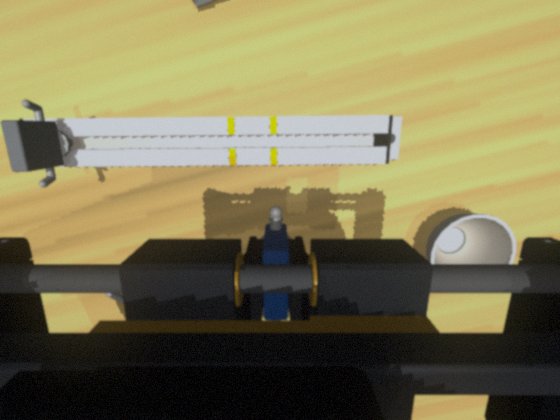

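The second view puts the mark at (0.5994, -0.0800). That agrees with the first to 0.3 mm, so the camera is well calibrated. Next I'll check where the held blade sits relative to the tool.

Run:
```python
from h import *
import pickle
for n in("w4","w5"):
    s,c=pickle.load(open(n+".pkl","rb"));R=s["ee_rot"]
    Rc=cv2.Rodrigues(np.array(c["rvec"],float))[0];o=-Rc.T@np.array(c["tvec"]);print(n,"cam in tool",R.T@(o-s["tcp_pos"]),c["cx"],c["cy"])
    z=s["tcp_pos"][2]+.0185  # blade top
    g=c["pixels"].astype(int)
    M=cv2.inRange(hsv(c),(100,120,25),(125,255,255))>0
    for r in(246,250,256,316,319):
        q=np.where(M[r,240:310])[0]+240
        if len(q): print(r,q.min(),q.max(),((plane(c,[[(q.min()+q.max())/2,r]],z)-s["tcp_pos"])@R).round(4))
    for r in(208,212,218,224): print(r,np.where(g[r,260:295].sum(1)<300)[0].tolist()+[0], g[r,264:292].sum(1).tolist())
```

```text
w4 cam in tool [ 0.07065909 -0.00115637 -0.14433792] 275.48525173255746 208.43584847120007
246 269 287 [[ 0.02    0.0001 -0.0185]]
250 264 287 [[ 0.0181 -0.001  -0.0185]]
256 263 288 [[ 0.0153 -0.001  -0.0185]]
316 263 286 [[-0.0152 -0.0015 -0.0185]]
319 266 271 [[-0.0168 -0.0043 -0.0185]]
208 [11, 12, 13, 14, 15, 16, 17, 18, 19, 20, 21, 22, 23, 24, 25, 26, 27, 28, 29, 30, 31, 32, 33, 34, 0] [379, 379, 377, 377, 386, 367, 333, 296, 256, 263, 262, 268, 267, 272, 270, 239, 252, 268, 274, 269, 280, 268, 274, 274, 276, 266, 261, 263]
212 [10, 11, 12, 13, 19, 20, 21, 22, 23, 24, 25, 26, 27, 28, 29, 30, 31, 32, 33, 34, 0] [384, 373, 375, 376, 371, 339, 288, 262, 285, 295, 312, 330, 330, 313, 308, 291, 282, 262, 282, 276, 272, 277, 272, 267, 270, 270, 258, 254]
218 [9, 10, 11, 12, 13, 18, 19, 20, 21, 22, 0] [376, 373, 372, 370, 345, 274, 234, 248, 274, 285, 304, 301, 313, 304, 299, 280, 260, 241, 293, 386, 446, 466, 479, 470, 452, 437, 450, 461]
224 [6, 7, 8, 9, 10, 11, 12, 13, 14, 15, 16, 17, 18, 19, 20, 21, 22, 23, 24, 0] [368, 324, 265, 216, 185, 186, 192, 221, 251, 256, 270, 277, 284, 2
[... 644 characters left out ...]
7, 29, 30, 31, 32, 33, 34, 0] [271, 268, 265, 268, 275, 293, 321, 362, 399, 426, 469, 485, 468, 429, 402, 365, 315, 275, 266, 268, 268, 269, 275, 280, 301, 296, 295, 287]
218 [0, 1, 2, 3, 4, 5, 6, 7, 8, 9, 10, 11, 12, 20, 21, 22, 23, 24, 25, 26, 27, 28, 29, 30, 31, 32, 33, 34, 0] [267, 266, 251, 256, 240, 218, 238, 263, 280, 337, 396, 418, 421, 394, 379, 345, 295, 241, 214, 269, 267, 281, 276, 277, 278, 269, 274, 279]
224 [0, 1, 2, 3, 4, 5, 6, 7, 8, 9, 10, 11, 12, 13, 14, 15, 16, 17, 18, 19, 20, 21, 22, 23, 24, 25, 26, 27, 28, 29, 30, 31, 32, 33, 34, 0] [268, 237, 208, 183, 178, 164, 199, 211, 224, 249, 254, 254, 247, 237, 228, 217, 196, 179, 159, 166, 172, 208, 233, 282, 281, 282, 283, 290]
```

The blade's centre plane coincides with camera column 275.5 in both views. I'll turn back along the slot and align by putting the slot centre on that column.

Run:
```python
from station import *
from h import *
goto(sense(),[.6136,-.0218,.13],-103.7)
```

```text
t 7.27 tcp [ 0.5369 -0.0849  0.1673] yaw -14.11 q [  8.1  18.  -17.2  -0.  -54.8  67.8] F [-0.22  0.08 -1.2 ]
turn [-1.4000e-03  3.0000e-04  1.5636e+00] shift cm [ 5.9  -7.99  3.74]
```

Call:
arm_command(
  deltas=[
    [0,0,0.12,1,-1.3,0,1],
    [0,0,0.24,3,-3.5,0,1],
    [0,0,0.36,5,-6,0,1],
    [0,0,0.48,5.9,-8,0,1],
    [0,0,0.6,5.9,-8,0,1],
    [0,0,0.72,5.9,-8,0,1],
    [0,0,0.84,5.9,-8,0,1],
    [0,0,0.96,5.9,-8,0,1],
  ],
)

```text
time_s: 7.93
tcp_pos: [0.6136, -0.0219, 0.167]
ee_rot: [[0.351, -0.936, 0.0], [-0.936, -0.351, 0.001], [-0.001, -0.001, -1.0]]
wrist_force: [0.1, -0.4, -1.1]
gripper_width: 0.136
gripper_force: 30.0
```

Call:
arm_command(
  deltas=[
    [0,0,0.12,0,0,1,1],
    [0,0,0.24,0,0,2,1],
    [0,0,0.36,0,0,3,1],
    [0,0,0.48,0,0,3.7,1],
    [0,0,0.604,0,0,3.7,1],
    [0,0,0.604,0,0,3.7,1],
    [0,0,0.604,0,0,3.7,1],
    [0,0,0.604,0,0,3.7,1],
  ],
)

```text
time_s: 8.6
tcp_pos: [0.614, -0.0221, 0.1306]
ee_rot: [[-0.234, -0.972, 0.002], [-0.972, 0.234, 0.001], [-0.001, -0.001, -1.0]]
wrist_force: [0.4, -0.5, -1.4]
gripper_width: 0.135
gripper_force: 30.0
```

```bash
cat > look.py <<'E'
from station import *
from h import *
s=sense();c=capture("wrist");cv2.imwrite("pics/look.png",c["pixels"])
goto(s,[.6136,-.0218,.13],-103.7)
H=hsv(c);m=cv2.inRange(H,(18,150,50),(35,255,255));m[210:]=0;m[:,:225]=0;m[:,325:]=0
B=[b for b in blobs(m>0,40)]
for a,ce,p in B: print(a,ce.round(1),p.min(0),p.max(0))
if len(B)==4:
    # tool-frame coords via camera: cam axes fixed in the tool (x=tool y), hanger axis in the plane col=cx
    q=np.array([ce for _,ce,_ in B]);P=plane(c,q,.041);o=P.mean(0)
    Rc=cv2.Rodrigues(np.array(c["rvec"],float))[0];ty=Rc[0];tx=np.cross(ty,[0,0,-1.]);cam=-Rc.T@np.array(c["tvec"])
    v=P[np.argsort(q[:,1])[:2]].mean(0)-P[np.argsort(q[:,1])[2:]].mean(0)
    print("mark",o,"rel hanger: along tool x",((o-cam)@tx+.071)*100,"lateral tool y cm",(o-cam)@ty*100,"turn rad",np.arctan2(v@ty,v@tx),"ty",ty)
E
python3 look.py
```

```text
t 8.6 tcp [ 0.614  -0.0221  0.1306] yaw -103.54 q [ 13.   26.5  -9.6  -0.  -53.9 -26.5] F [ 0.37 -0.52 -1.35]
turn [-0.0014  0.0013  0.0028] shift cm [-0.02  0.04  0.06]
140 [259.5 116.9] [250 113] [269 120]
132 [295.9 117. ] [287 114] [305 120]
121 [259.8 166.2] [251 163] [269 169]
120 [295.1 166.3] [286 163] [304 169]
mark [ 0.59952619 -0.07997973  0.041     ] rel hanger: along tool x 5.977703136824012 lateral tool y cm 0.15739711621352764 turn rad 0.003142121061128992 ty [-9.72158865e-01  2.34322284e-01 -4.56084343e-04]
```

The camera puts the mark 1.6 mm to the +y side of the hanger's plane and 5.9 cm ahead. I'll correct the lateral offset and check again.

Call:
arm_command(
  deltas=[
    [0,0,0.003,0,0.16,0,1],
    [0,0,0.003,0,0.16,0.5,1],
    [0,0,0.003,0,0.16,0.5,1],
    [0,0,0.003,0,0.16,0.5,1],
  ],
)

```text
time_s: 8.98
tcp_pos: [0.6118, -0.0219, 0.1249]
ee_rot: [[-0.239, -0.971, 0.0], [-0.971, 0.239, 0.001], [-0.001, 0.0, -1.0]]
wrist_force: [-0.2, 0.6, -1.0]
gripper_width: 0.134
gripper_force: 30.0
```

```bash
python3 look.py
python3 - <<'E'
import cv2,numpy as np
p=cv2.imread("pics/look.png");h=cv2.cvtColor(p,cv2.COLOR_BGR2HSV);M=cv2.inRange(h,(100,120,25),(125,255,255))>0
for r in range(248,262,3): q=np.where(M[r,240:310])[0]+240;print(r,q.min(),q.max())
E
```

```text
t 8.98 tcp [ 0.6118 -0.0219  0.1249] yaw -103.82 q [ 13.1  26.7 -10.2  -0.  -53.1 -26.9] F [-0.23  0.56 -1.04]
turn [ 0.0001  0.0007 -0.0021] shift cm [-0.05 -0.17 -0.51]
142 [292.7 116.9] [283 113] [303 120]
140 [255.5 117. ] [246 114] [265 120]
115 [256.1 167.6] [247 165] [265 171]
120 [292.4 167.6] [283 165] [302 171]
mark [ 0.59948974 -0.08008771  0.041     ] rel hanger: along tool x 5.968502146941418 lateral tool y cm -0.0969523750911778 turn rad -0.0013723690971385945 ty [-0.97098431  0.23914086  0.00105731]
248 265 285
251 263 288
254 263 289
257 263 288
260 263 288
```

```bash
for i in 1 2 3; do python3 look.py | grep -E "^t|mark" | cut -c1-180; done
```

```text
t 9.03 tcp [ 0.6121 -0.0219  0.1252] yaw -103.82 q [ 13.1  26.7 -10.2  -0.  -53.1 -26.9] F [ 0.69 -0.19 -1.67]
turn [-0.0004  0.0008 -0.0022] shift cm [-0.05 -0.15 -0.48]
mark [ 0.59940481 -0.0800553   0.041     ] rel hanger: along tool x 5.971562542330651 lateral tool y cm -0.06240589167626312 turn rad -0.001421340746429915 ty [-9.70987330e-01  2.3
t 9.08 tcp [ 0.6122 -0.0219  0.1253] yaw -103.82 q [ 13.1  26.7 -10.1  -0.  -53.1 -26.9] F [ 0.56 -0.5  -0.7 ]
turn [-0.0007  0.0009 -0.0022] shift cm [-0.04 -0.14 -0.47]
mark [ 0.59940747 -0.08005443  0.041     ] rel hanger: along tool x 5.974173998255052 lateral tool y cm -0.0475645413652754 turn rad -0.005243823203034925 ty [-9.70979264e-01  2.39
t 9.13 tcp [ 0.6123 -0.0218  0.1254] yaw -103.83 q [ 13.1  26.6 -10.1  -0.  -53.1 -26.9] F [ 0.26  0.34 -0.9 ]
turn [-0.0009  0.001  -0.0022] shift cm [-0.04 -0.13 -0.46]
mark [ 0.59952499 -0.08004038  0.041     ] rel hanger: along tool x 5.971381024749394 lateral tool y cm -0.05152054190543885 turn rad -0.004186285135297213 ty [-9.70967439e-01  2.3
```

Call:
arm_command(
  deltas=[
    [0,0,-0.003,2,-0.04,0,1],
    [0,0,-0.003,4,-0.04,0,1],
    [0,0,-0.003,5,-0.04,0,1],
    [0,0,-0.003,5.9,-0.04,0,1],
    [0,0,-0.003,5.9,-0.04,1.5,1],
    [0,0,-0.003,5.9,-0.04,2.9,1],
    [0,0,-0.003,5.9,-0.04,2.9,1],
    [0,0,-0.003,5.9,-0.04,2.9,1],
  ],
)

```text
time_s: 9.85
tcp_pos: [0.5982, -0.0793, 0.0958]
ee_rot: [[-0.236, -0.972, -0.001], [-0.972, 0.236, 0.0], [-0.0, 0.001, -1.0]]
wrist_force: [0.2, 0.6, -0.3]
gripper_width: 0.136
gripper_force: 30.0
```

Call:
arm_command(
  deltas=[
    [0,0,0,0,0,0,1],
    [0,0,0,0,0,0,1],
    [0,0,0,0,0,0,1],
    [0,0,0,0,0,0,1],
  ],
)

```text
time_s: 10.18
tcp_pos: [0.5989, -0.079, 0.097]
ee_rot: [[-0.236, -0.972, 0.002], [-0.972, 0.236, 0.001], [-0.001, -0.002, -1.0]]
wrist_force: [-0.2, 0.2, -0.6]
gripper_width: 0.138
gripper_force: 30.0
```

Run:
```python
from station import *
from h import *
goto(sense(),[.5983,-.0799,.07],-103.7)
c=capture("wrist");cv2.imwrite("pics/w6.png",c["pixels"]);
Rc=cv2.Rodrigues(np.array(c["rvec"],float))[0];cam=-Rc.T@np.array(c["tvec"]);ty=Rc[0];tx=np.cross(ty,[0,0,-1.])
mk=np.array([.5995,-.08005,.041]);print("by camera: along",((mk-cam)@tx+.0705)*100,"lat",(mk-cam)@ty*100)
# slot centre from rail edges in image
g=c["pixels"].astype(int).sum(2)
for r in(40,80,120): print(r,g[r,205:345:1].tolist())
```

```text
t 10.18 tcp [ 0.5989 -0.079   0.097 ] yaw -103.65 q [  7.8  27.7 -13.1  -0.  -49.  -21.4] F [-0.2   0.21 -0.57]
turn [-0.002   0.0015  0.0009] shift cm [0.1  0.04 2.7 ]
by camera: along 0.04455249596986843 lat 0.028938895972321448
40 [555, 556, 554, 558, 565, 567, 567, 570, 575, 571, 573, 577, 572, 566, 566, 566, 558, 554, 550, 560, 547, 552, 550, 547, 553, 558, 556, 562, 567, 559, 568, 562, 572, 562, 569, 541, 488, 456, 449, 446, 461, 484, 510, 526, 522, 526, 520, 522, 522, 519, 519, 521, 526, 528, 523, 520, 531, 523, 522, 516, 519, 521, 515, 472, 364, 296, 286, 288, 296, 286, 291, 286, 290, 292, 288, 288, 282, 306, 394, 491, 527, 523, 523, 520, 524, 520, 523, 519, 520, 522, 525, 521, 529, 528, 518, 523, 520, 523, 520, 502, 449, 389, 388, 432, 445, 479, 543, 559, 569, 570, 570, 572, 575, 573, 574, 583, 582, 583, 582, 584, 588, 588, 584, 589, 589, 582, 584, 586, 588, 581, 576, 576, 571, 569, 570, 565, 566, 564, 562, 568]
80 [544, 550, 547, 551, 554, 554, 555, 555, 564, 553, 555, 560, 557, 556, 558, 562, 565, 572, 573, 570, 579, 575, 577, 574, 570, 567, 558, 560, 562, 560, 562, 553, 5
[... 543 characters left out ...]
[552, 550, 549, 551, 547, 548, 555, 563, 551, 558, 555, 554, 556, 560, 559, 550, 555, 549, 557, 555, 555, 555, 556, 556, 563, 563, 572, 567, 571, 581, 574, 582, 577, 582, 574, 573, 570, 587, 626, 655, 671, 671, 669, 671, 666, 666, 668, 673, 671, 672, 671, 668, 670, 670, 670, 664, 666, 671, 672, 670, 666, 631, 537, 457, 461, 551, 640, 668, 672, 671, 672, 669, 668, 667, 670, 671, 671, 662, 652, 630, 650, 670, 670, 671, 668, 670, 667, 669, 670, 669, 675, 671, 668, 668, 667, 671, 671, 667, 669, 670, 668, 668, 662, 639, 557, 530, 550, 553, 549, 554, 552, 557, 555, 555, 561, 562, 566, 562, 564, 565, 568, 560, 560, 571, 570, 569, 571, 572, 574, 568, 574, 579, 579, 581, 584, 589, 583, 580, 576, 574]
```

View pics/w6.png

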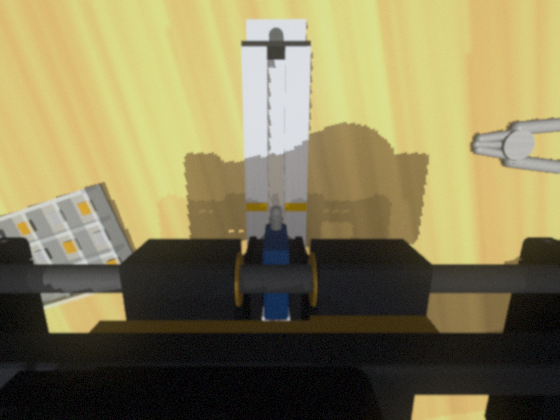

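The slot centre is at column 275.7 and the blade at 275.5, so they're aligned within 0.2 mm. I'll lower gently.

Call:
arm_command(
  deltas=[
    [0,0,0,0,0,0.3,1],
    [0,0,0,0,0,0.6,1],
    [0,0,0,0,0,0.8,1],
    [0,0,0,0,0,0.9,1],
    [0,0,0,0,0,1.0,1],
    [0,0,0,0,0,1.1,1],
    [0,0,0,0,0,1.2,1],
    [0,0,0,0,0,1.2,1],
  ],
)

```text
time_s: 10.9
tcp_pos: [0.5984, -0.0792, 0.0841]
ee_rot: [[-0.236, -0.972, 0.001], [-0.972, 0.236, 0.001], [-0.001, -0.0, -1.0]]
wrist_force: [0.5, -0.1, -1.0]
gripper_width: 0.133
gripper_force: 30.0
```

Call:
arm_command(
  deltas=[
    [0,0,0,0,0,0.2,1],
    [0,0,0,0,0,0.4,1],
    [0,0,0,0,0,0.6,1],
    [0,0,0,0,0,0.75,1],
    [0,0,0,0,0,0.9,1],
    [0,0,0,0,0,1.0,1],
    [0,0,0,0,0,1.0,1],
    [0,0,0,0,0,1.0,1],
  ],
)

```text
time_s: 11.57
tcp_pos: [0.5986, -0.0792, 0.0746]
ee_rot: [[-0.236, -0.972, 0.001], [-0.972, 0.236, 0.001], [-0.001, -0.001, -1.0]]
wrist_force: [-0.7, -0.9, 2.2]
gripper_width: 0.136
gripper_force: 30.0
```

```bash
cat > st.py <<'E'
from station import *
from h import *
for i in range(3):
    s=sense();capture("top");print(s["time_s"].__round__(2),"orig z",(s["tcp_pos"][2]-.0484).round(4),"F",s["wrist_force"].round(2),"M",s["moment"].round(2))
goto(s,[.5985,-.08,.0695],-103.7)
E
python3 st.py
```

```text
11.57 orig z 0.0262 F [-0.69 -0.88  2.2 ] M [0.21 0.2  0.01]
11.62 orig z 0.0262 F [-0.33  0.37  2.36] M [ 0.13  0.19 -0.01]
11.67 orig z 0.0262 F [-2.31  0.66  2.5 ] M [ 0.17  0.24 -0.02]
t 11.67 tcp [ 0.5986 -0.0792  0.0746] yaw -103.66 q [  7.8  29.3 -14.3  -0.  -46.3 -21.4] F [-2.31  0.66  2.5 ]
turn [-0.0011  0.0011  0.0006] shift cm [ 0.08 -0.01  0.51]
```

The spring reads 3.4 N, as expected at this depth. I'll press on to an origin height of about 21 mm.

Call:
arm_command(
  deltas=[
    [0,0,0,0,0,0.15,1],
    [0,0,0,0,0,0.3,1],
    [0,0,0,0,0,0.4,1],
    [0,0,0,0,0,0.5,1],
    [0,0,0,0,0,0.5,1],
    [0,0,0,0,0,0.5,1],
  ],
)

```text
time_s: 12.22
tcp_pos: [0.5987, -0.0792, 0.0696]
ee_rot: [[-0.236, -0.972, 0.001], [-0.972, 0.236, 0.001], [-0.001, -0.001, -1.0]]
wrist_force: [-1.7, 0.3, 5.2]
gripper_width: 0.136
gripper_force: 30.0
```

```bash
python3 st.py
```

```text
12.22 orig z 0.0212 F [-1.73  0.26  5.25] M [0.26 0.48 0.04]
12.27 orig z 0.0212 F [-1.95 -0.06  5.94] M [ 0.2   0.45 -0.01]
12.32 orig z 0.0212 F [-1.62  0.61  5.02] M [ 0.17  0.45 -0.02]
t 12.32 tcp [ 0.5987 -0.0792  0.0696] yaw -103.66 q [  7.8  29.7 -14.5  -0.  -45.7 -21.4] F [-1.62  0.61  5.02]
turn [-0.0011  0.001   0.0007] shift cm [ 0.08 -0.    0.01]
```

Call:
arm_command(
  deltas=[
    [0,0,-0.1,0,0.03,0,1],
    [0,0,-0.2,0,0.03,0,1],
    [0,0,-0.3,0,0.03,0,1],
    [0,0,-0.4,0,0.03,0,1],
  ],
)

```text
time_s: 12.7
tcp_pos: [0.5995, -0.0792, 0.07]
ee_rot: [[0.166, -0.986, 0.004], [-0.986, -0.166, 0.001], [0.0, -0.004, -1.0]]
wrist_force: [0.2, 0.7, 6.5]
gripper_width: 0.132
gripper_force: 30.0
```

```bash
python3 st.py
```

```text
12.7 orig z 0.0216 F [0.21 0.75 6.46] M [ 0.14 -0.03 -0.03]
12.75 orig z 0.0217 F [-0.57 -0.29  5.58] M [ 0.03  0.04 -0.02]
12.8 orig z 0.0217 F [-0.64  0.97  4.91] M [0.04 0.02 0.09]
t 12.8 tcp [ 0.5995 -0.0792  0.0701] yaw -80.6 q [  7.8  29.7 -14.5  -0.  -45.6   1.6] F [-0.64  0.97  4.91]
turn [-0.0041  0.0008  0.4032] shift cm [0.07 0.11 0.06]
```

Turning freely with no side load. I'll continue.

Call:
arm_command(
  deltas=[
    [0,0,-0.11,0,0,0.03,1],
    [0,0,-0.22,0,0,0.03,1],
    [0,0,-0.33,0,0,0.03,1],
    [0,0,-0.44,0,0,0.03,1],
    [0,0,-0.55,0,0,0.03,1],
    [0,0,-0.66,0,0,0.03,1],
  ],
)

```text
time_s: 13.35
tcp_pos: [0.5997, -0.0791, 0.0698]
ee_rot: [[0.736, -0.677, 0.004], [-0.677, -0.736, 0.001], [0.003, -0.004, -1.0]]
wrist_force: [0.2, 0.3, 5.6]
gripper_width: 0.138
gripper_force: 30.0
```

```bash
sed -i 's/-103.7)/-13.7)/' st.py; python3 st.py
```

```text
13.35 orig z 0.0214 F [0.17 0.34 5.61] M [ 0.13 -0.05  0.  ]
13.4 orig z 0.0214 F [1.02 0.1  5.2 ] M [-0.02 -0.02  0.04]
13.45 orig z 0.0214 F [-0.56  0.46  4.88] M [ 0.04 -0.01  0.01]
t 13.45 tcp [ 0.5997 -0.0791  0.0698] yaw -42.77 q [  7.8  29.7 -14.5  -0.  -45.5  39.4] F [-0.56  0.46  4.88]
turn [-0.0027 -0.0036 -0.5074] shift cm [-0.02  0.15  0.03]
```

Call:
arm_command(
  deltas=[
    [0,0,-0.1,0,0,0,1],
    [0,0,-0.2,0,0,0,1],
    [0,0,-0.3,0,0,0,1],
    [0,0,-0.4,0,0,0,1],
    [0,0,-0.507,0,0,0,1],
    [0,0,-0.507,0,0,0,1],
    [0,0,-0.507,0,0,0,1],
    [0,0,-0.507,0,0,0,1],
  ],
)

```text
time_s: 14.17
tcp_pos: [0.5996, -0.0791, 0.0698]
ee_rot: [[0.971, -0.239, 0.004], [-0.239, -0.971, 0.001], [0.004, -0.002, -1.0]]
wrist_force: [-0.8, 0.1, 4.6]
gripper_width: 0.139
gripper_force: 30.0
```

```bash
python3 st.py
```

```text
14.17 orig z 0.0214 F [-0.76  0.06  4.6 ] M [0.09 0.06 0.08]
14.22 orig z 0.0215 F [-0.83 -0.41  5.35] M [ 0.04 -0.05 -0.01]
14.27 orig z 0.0214 F [0.69 1.11 4.76] M [0.05 0.03 0.03]
t 14.27 tcp [ 0.5997 -0.0791  0.0698] yaw -13.85 q [  7.8  29.7 -14.5  -0.  -45.5  68.4] F [0.69 1.11 4.76]
turn [-0.0017 -0.0041 -0.0026] shift cm [-0.09  0.12  0.03]
```

It's crosswise. I'll raise it slowly to feel for the lips.

Call:
arm_command(
  deltas=[
    [0,0,0,0,0,-0.05,1],
    [0,0,0,0,0,-0.1,1],
    [0,0,0,0,0,-0.15,1],
    [0,0,0,0,0,-0.15,1],
  ],
)

```text
time_s: 14.65
tcp_pos: [0.5995, -0.0791, 0.0712]
ee_rot: [[0.971, -0.24, 0.004], [-0.24, -0.971, 0.001], [0.004, -0.002, -1.0]]
wrist_force: [1.5, -0.0, 3.7]
gripper_width: 0.134
gripper_force: 30.0
```

Call:
arm_command(
  deltas=[
    [0,0,0,0,0,-0.05,1],
    [0,0,0,0,0,-0.05,1],
  ],
)

```text
time_s: 14.82
tcp_pos: [0.5994, -0.079, 0.0715]
ee_rot: [[0.971, -0.24, 0.004], [-0.24, -0.971, 0.001], [0.003, -0.002, -1.0]]
wrist_force: [1.7, 0.2, 3.3]
gripper_width: 0.138
gripper_force: 30.0
```

Call:
arm_command(
  deltas=[
    [0,0,0,0,0,-0.05,1],
    [0,0,0,0,0,-0.05,1],
  ],
)

```text
time_s: 14.98
tcp_pos: [0.5987, -0.0791, 0.0717]
ee_rot: [[0.971, -0.24, 0.002], [-0.24, -0.971, 0.001], [0.002, -0.001, -1.0]]
wrist_force: [2.4, 0.4, 3.9]
gripper_width: 0.134
gripper_force: 30.0
```

Call:
arm_command(
  deltas=[
    [0,0,0,0,0,-0.03,1],
    [0,0,0,0,0,-0.03,1],
    [0,0,0,0,0,-0.03,1],
  ],
)

```text
time_s: 15.23
tcp_pos: [0.5983, -0.0791, 0.0718]
ee_rot: [[0.971, -0.24, 0.001], [-0.24, -0.971, 0.001], [0.001, -0.001, -1.0]]
wrist_force: [3.2, 0.0, 3.9]
gripper_width: 0.136
gripper_force: 30.0
```

```bash
python3 st.py
```

```text
15.23 orig z 0.0234 F [3.25 0.03 3.87] M [ 0.03 -0.82  0.  ]
15.28 orig z 0.0234 F [ 2.66 -0.26  3.87] M [ 0.06 -0.78  0.01]
15.33 orig z 0.0234 F [1.96 0.65 4.62] M [ 0.06 -0.78  0.02]
t 15.33 tcp [ 0.5982 -0.0791  0.0718] yaw -13.88 q [  7.8  29.5 -14.5  -0.1 -46.   68.4] F [1.96 0.65 4.62]
turn [-0.0011 -0.0008 -0.0032] shift cm [0.05 0.08 0.23]
```

A small side load of about 2.5 N suggests the neck is rubbing one lip. I'll shift slightly toward +x and keep raising.

Call:
arm_command(
  deltas=[
    [0,0,0,0.06,0,-0.03,1],
    [0,0,0,0.06,0,-0.05,1],
    [0,0,0,0.06,0,-0.05,1],
  ],
)

```text
time_s: 15.63
tcp_pos: [0.5984, -0.0791, 0.0721]
ee_rot: [[0.971, -0.24, -0.0], [-0.24, -0.971, 0.001], [-0.0, -0.001, -1.0]]
wrist_force: [2.0, 0.3, 3.9]
gripper_width: 0.132
gripper_force: 30.0
```

```bash
python3 st.py
```

```text
15.63 orig z 0.0237 F [1.99 0.35 3.93] M [ 0.36 -0.49 -0.02]
15.68 orig z 0.0237 F [2.26 1.64 2.77] M [ 0.42 -0.42 -0.03]
15.73 orig z 0.0237 F [0.99 1.14 4.27] M [ 0.42 -0.39  0.03]
t 15.73 tcp [ 0.5983 -0.0792  0.0721] yaw -13.89 q [  7.8  29.5 -14.4  -0.1 -46.1  68.4] F [0.99 1.14 4.27]
turn [-0.0009  0.0003 -0.0034] shift cm [0.04 0.08 0.26]
```

Call:
arm_command(
  deltas=[
    [0,0,0,0.02,0,-0.05,1],
    [0,0,0,0.02,0,-0.1,1],
    [0,0,0,0.02,0,-0.1,1],
  ],
)

```text
time_s: 16.03
tcp_pos: [0.5984, -0.0792, 0.0731]
ee_rot: [[0.971, -0.24, -0.0], [-0.24, -0.971, 0.001], [-0.001, -0.001, -1.0]]
wrist_force: [0.0, 1.7, 2.4]
gripper_width: 0.132
gripper_force: 30.0
```

```bash
python3 st.py
```

```text
16.03 orig z 0.0247 F [0.   1.67 2.41] M [ 0.66 -0.09 -0.01]
16.08 orig z 0.0246 F [0.91 2.51 3.69] M [ 0.72 -0.08 -0.02]
16.13 orig z 0.0246 F [-0.64  2.92  3.28] M [ 0.74 -0.01 -0.05]
t 16.13 tcp [ 0.5984 -0.0792  0.073 ] yaw -13.89 q [  7.8  29.5 -14.3  -0.1 -46.2  68.4] F [-0.64  2.92  3.28]
turn [-0.0009  0.0006 -0.0034] shift cm [0.03 0.08 0.35]
```

Call:
arm_command(
  deltas=[
    [0,0,0,0,0,-0.05,1],
    [0,0,0,0,0,-0.1,1],
    [0,0,0,0,0,-0.1,1],
  ],
)

```text
time_s: 16.43
tcp_pos: [0.5985, -0.0794, 0.0741]
ee_rot: [[0.971, -0.24, -0.0], [-0.24, -0.971, 0.001], [-0.0, -0.001, -1.0]]
wrist_force: [-0.6, 1.3, 3.3]
gripper_width: 0.132
gripper_force: 30.0
```

```bash
python3 st.py
```

```text
16.43 orig z 0.0257 F [-0.59  1.28  3.28] M [ 0.59  0.2  -0.03]
16.48 orig z 0.0257 F [-0.03  1.38  2.59] M [0.6  0.21 0.02]
16.53 orig z 0.0256 F [-0.86  2.27  2.82] M [0.57 0.17 0.02]
t 16.53 tcp [ 0.5985 -0.0794  0.074 ] yaw -13.9 q [  7.8  29.4 -14.3  -0.1 -46.4  68.4] F [-0.86  2.27  2.82]
turn [-0.0007  0.0004 -0.0034] shift cm [0.02 0.06 0.45]
```

Call:
arm_command(
  deltas=[
    [0,0,0,0,0,-0.05,1],
    [0,0,0,0,0,-0.1,1],
    [0,0,0,0,0,-0.1,1],
  ],
)

```text
time_s: 16.83
tcp_pos: [0.5986, -0.0795, 0.0751]
ee_rot: [[0.971, -0.24, -0.0], [-0.24, -0.971, 0.001], [-0.0, -0.001, -1.0]]
wrist_force: [-0.9, 0.8, 1.4]
gripper_width: 0.132
gripper_force: 30.0
```

Call:
arm_command(
  deltas=[
    [0,0,0,0,0,-0.05,1],
    [0,0,0,0,0,-0.05,1],
  ],
)

```text
time_s: 17.0
tcp_pos: [0.5986, -0.0795, 0.0757]
ee_rot: [[0.971, -0.24, 0.0], [-0.24, -0.971, 0.001], [-0.0, -0.001, -1.0]]
wrist_force: [-0.7, 0.8, 1.7]
gripper_width: 0.133
gripper_force: 30.0
```

```bash
python3 st.py
```

```text
17.0 orig z 0.0273 F [-0.67  0.76  1.73] M [0.25 0.4  0.07]
17.05 orig z 0.0273 F [-1.03  1.25  1.81] M [0.15 0.4  0.02]
17.1 orig z 0.0272 F [-0.83  1.81  2.09] M [0.18 0.4  0.03]
t 17.1 tcp [ 0.5986 -0.0795  0.0756] yaw -13.89 q [  7.8  29.3 -14.2  -0.  -46.5  68.4] F [-0.83  1.81  2.09]
turn [-0.0006  0.0001 -0.0033] shift cm [0.   0.05 0.61]
```

Call:
arm_command(
  deltas=[
    [0,0,0,0,0,-0.05,1],
    [0,0,0,0,0,-0.05,1],
    [0,0,0,0,0,-0.05,1],
  ],
)

```text
time_s: 17.4
tcp_pos: [0.5988, -0.0795, 0.0762]
ee_rot: [[0.971, -0.24, 0.001], [-0.24, -0.971, 0.001], [0.0, -0.001, -1.0]]
wrist_force: [-2.0, -0.3, 1.1]
gripper_width: 0.132
gripper_force: 30.0
```

Call:
arm_command(
  deltas=[
    [0,0,0,0,0,-0.05,1],
    [0,0,0,0,0,-0.05,1],
    [0,0,0,0,0,-0.05,1],
  ],
)

```text
time_s: 17.65
tcp_pos: [0.599, -0.0794, 0.0768]
ee_rot: [[0.971, -0.24, 0.001], [-0.24, -0.971, 0.001], [0.001, -0.001, -1.0]]
wrist_force: [-1.1, -0.6, 1.0]
gripper_width: 0.134
gripper_force: 30.0
```

```bash
python3 st.py
```

```text
17.65 orig z 0.0284 F [-1.08 -0.59  0.98] M [-0.18  0.24  0.05]
17.7 orig z 0.0284 F [-0.23 -1.29 -0.23] M [-0.16  0.32  0.02]
17.75 orig z 0.0284 F [-0.82 -1.    0.29] M [-0.16  0.28 -0.01]
t 17.75 tcp [ 0.5991 -0.0794  0.0768] yaw -13.88 q [  7.8  29.2 -14.1  -0.  -46.6  68.4] F [-0.82 -1.    0.29]
turn [-0.001  -0.0009 -0.0032] shift cm [-0.04  0.07  0.73]
```

Call:
arm_command(
  deltas=[
    [0,0,0,0,0,-0.04,1],
    [0,0,0,0,0,-0.04,1],
    [0,0,0,0,0,-0.04,1],
  ],
)

```text
time_s: 18.05
tcp_pos: [0.5991, -0.0793, 0.0772]
ee_rot: [[0.971, -0.24, 0.001], [-0.24, -0.971, 0.001], [0.001, -0.001, -1.0]]
wrist_force: [0.2, -1.2, 0.9]
gripper_width: 0.133
gripper_force: 30.0
```

Call:
arm_command(
  deltas=[
    [0,0,0,0,0,-0.04,1],
    [0,0,0,0,0,-0.04,1],
    [0,0,0,0,0,-0.04,1],
  ],
)

```text
time_s: 18.3
tcp_pos: [0.5991, -0.0793, 0.0774]
ee_rot: [[0.971, -0.24, 0.001], [-0.24, -0.971, 0.001], [0.001, -0.001, -1.0]]
wrist_force: [0.3, -0.7, -0.6]
gripper_width: 0.135
gripper_force: 30.0
```

```bash
python3 st.py
```

```text
18.3 orig z 0.029 F [ 0.33 -0.7  -0.62] M [-0.3  -0.11 -0.02]
18.35 orig z 0.029 F [ 1.03 -0.9  -1.66] M [-0.3  -0.14 -0.01]
18.4 orig z 0.029 F [-0.01 -1.67 -1.17] M [-0.34 -0.13  0.04]
t 18.4 tcp [ 0.5991 -0.0793  0.0774] yaw -13.88 q [  7.8  29.2 -14.1  -0.1 -46.7  68.4] F [-0.01 -1.67 -1.17]
turn [-0.0011 -0.0009 -0.0032] shift cm [-0.04  0.08  0.79]
```

Contact with the lips is at an origin height of about 29 mm. I'll increase the pull in small steps.

Call:
arm_command(
  deltas=[
    [0,0,0,0,0,-0.04,1],
    [0,0,0,0,0,-0.04,1],
    [0,0,0,0,0,-0.04,1],
  ],
)

```text
time_s: 18.7
tcp_pos: [0.5991, -0.0793, 0.0775]
ee_rot: [[0.971, -0.24, 0.001], [-0.24, -0.971, 0.001], [0.001, -0.001, -1.0]]
wrist_force: [2.6, -1.4, -5.7]
gripper_width: 0.135
gripper_force: 30.0
```

Call:
arm_command(
  deltas=[
    [0,0,0,0,0,-0.04,1],
    [0,0,0,0,0,-0.04,1],
    [0,0,0,0,0,-0.04,1],
  ],
)

```text
time_s: 18.95
tcp_pos: [0.599, -0.0793, 0.0775]
ee_rot: [[0.971, -0.24, 0.001], [-0.24, -0.971, 0.001], [0.001, -0.001, -1.0]]
wrist_force: [4.7, -1.8, -10.8]
gripper_width: 0.132
gripper_force: 30.0
```

```bash
python3 st.py
```

```text
18.95 orig z 0.0291 F [  4.75  -1.79 -10.8 ] M [-0.73 -1.4   0.01]
19.0 orig z 0.0291 F [  5.63  -2.24 -12.91] M [-0.74 -1.51  0.01]
19.05 orig z 0.0291 F [  4.98  -3.   -12.55] M [-0.71 -1.5   0.01]
t 19.05 tcp [ 0.599  -0.0793  0.0775] yaw -13.9 q [  7.8  29.2 -14.1  -0.1 -46.7  68.4] F [  4.98  -3.   -12.55]
turn [-0.0012 -0.0006 -0.0035] shift cm [-0.03  0.08  0.8 ]
```

Call:
arm_command(
  deltas=[
    [0,0,0,0,0,0.01,1],
    [0,0,0,0,0,0.01,1],
    [0,0,0,0,0,0.01,1],
    [0,0,0,0,0,0.01,1],
  ],
)

```text
time_s: 19.43
tcp_pos: [0.599, -0.0793, 0.0775]
ee_rot: [[0.971, -0.24, 0.001], [-0.24, -0.971, 0.001], [0.001, -0.001, -1.0]]
wrist_force: [4.9, -2.4, -12.2]
gripper_width: 0.134
gripper_force: 30.0
```

Call:
arm_command(
  deltas=[
    [0,0,0,0,0,0,1],
    [0,0,0,0,0,0,1],
    [0,0,0,0,0,0,1],
    [0,0,0,0,0,0,1],
  ],
)

```text
time_s: 19.77
tcp_pos: [0.599, -0.0793, 0.0775]
ee_rot: [[0.971, -0.24, 0.001], [-0.24, -0.971, 0.001], [0.001, -0.001, -1.0]]
wrist_force: [6.0, -1.1, -12.4]
gripper_width: 0.136
gripper_force: 30.0
```

Call:
arm_command(
  deltas=[
    [0,0,0,0,0,0,1],
    [0,0,0,0,0,0,1],
    [0,0,0,0,0,0,1],
    [0,0,0,0,0,0,1],
  ],
)

```text
time_s: 20.1
tcp_pos: [0.599, -0.0793, 0.0775]
ee_rot: [[0.971, -0.24, 0.001], [-0.24, -0.971, 0.001], [0.001, -0.001, -1.0]]
wrist_force: [4.8, -2.3, -11.3]
gripper_width: 0.136
gripper_force: 30.0
```

The pull held at about 11 N for over a second. Now I'll relax it and release.

Call:
arm_command(
  deltas=[
    [0,0,0,0,0,0.04,1],
    [0,0,0,0,0,0.08,1],
    [0,0,0,0,0,0.08,1],
    [0,0,0,0,0,0.08,1],
  ],
)

```text
time_s: 20.43
tcp_pos: [0.599, -0.0793, 0.0775]
ee_rot: [[0.971, -0.24, 0.001], [-0.24, -0.971, 0.001], [0.001, -0.001, -1.0]]
wrist_force: [3.9, -1.5, -9.1]
gripper_width: 0.136
gripper_force: 30.0
```

```bash
python3 st.py
```

```text
20.43 orig z 0.0291 F [ 3.91 -1.51 -9.1 ] M [-0.58 -1.12  0.  ]
20.48 orig z 0.0291 F [ 3.42 -2.12 -9.27] M [-0.56 -1.16 -0.02]
20.53 orig z 0.0291 F [ 3.86 -1.01 -9.1 ] M [-0.56 -1.17 -0.01]
t 20.53 tcp [ 0.599  -0.0793  0.0775] yaw -13.89 q [  7.8  29.2 -14.1  -0.1 -46.7  68.4] F [ 3.86 -1.01 -9.1 ]
turn [-0.0011 -0.0008 -0.0033] shift cm [-0.03  0.08  0.8 ]
```

Stiction leaves some of the load, so I'll ease down further.

Call:
arm_command(
  deltas=[
    [0,0,0,0,0,0.04,1],
    [0,0,0,0,0,0.08,1],
    [0,0,0,0,0,0.08,1],
    [0,0,0,0,0,0.08,1],
  ],
)

```text
time_s: 20.92
tcp_pos: [0.599, -0.0793, 0.0774]
ee_rot: [[0.971, -0.24, 0.001], [-0.24, -0.971, 0.001], [0.001, -0.001, -1.0]]
wrist_force: [1.4, -1.0, -3.6]
gripper_width: 0.14
gripper_force: 30.0
```

Call:
arm_command(
  deltas=[
    [0,0,0,0,0,0.04,1],
    [0,0,0,0,0,0.04,1],
    [0,0,0,0,0,0.04,1],
    [0,0,0,0,0,0.04,1],
  ],
)

```text
time_s: 21.25
tcp_pos: [0.5991, -0.0793, 0.077]
ee_rot: [[0.971, -0.24, 0.002], [-0.24, -0.971, 0.001], [0.001, -0.001, -1.0]]
wrist_force: [0.2, -0.4, 0.8]
gripper_width: 0.138
gripper_force: 30.0
```

```bash
python3 st.py
```

```text
21.25 orig z 0.0286 F [ 0.15 -0.41  0.77] M [-0.18 -0.04  0.02]
21.3 orig z 0.0284 F [ 0.01 -1.22  0.93] M [-0.16 -0.05  0.01]
21.35 orig z 0.0283 F [-0.17 -0.59  1.02] M [-0.13  0.02  0.  ]
t 21.35 tcp [ 0.5991 -0.0793  0.0767] yaw -13.87 q [  7.8  29.2 -14.1  -0.  -46.6  68.4] F [-0.17 -0.59  1.02]
turn [-0.001  -0.0011 -0.003 ] shift cm [-0.04  0.08  0.72]
```

Call:
arm_command(
  deltas=[
    [0,0,0,0,0,-0.03,0.7],
    [0,0,0,0,0,-0.03,0.5],
    [0,0,0,0,0,-0.03,0.3],
    [0,0,0,0,0,-0.03,0],
    [0,0,0,0,0,-0.03,0],
    [0,0,0,0,0,-0.03,0],
    [0,0,0,0,0,-0.03,0],
    [0,0,0,0,0,-0.03,0],
  ],
)

```text
time_s: 22.07
tcp_pos: [0.599, -0.0793, 0.0766]
ee_rot: [[0.971, -0.24, 0.001], [-0.24, -0.971, 0.001], [0.001, -0.001, -1.0]]
wrist_force: [-0.0, 0.1, 0.7]
gripper_width: 0.491
gripper_force: 0.0
```

Call:
arm_command(
  deltas=[
    [0,0,0,0,0,-0.5,0],
    [0,0,0,0,0,-1.5,0],
    [0,0,0,0,0,-3,0],
    [0,0,0,0,0,-5,0],
    [0,0,0,0,0,-7,0],
    [0,0,0,-2,0,-9,0],
    [0,0,0,-4,0,-10,0],
    [0,0,0,-4,0,-10,0],
  ],
)

```text
time_s: 22.73
tcp_pos: [0.5589, -0.0694, 0.1807]
ee_rot: [[0.971, -0.239, 0.006], [-0.239, -0.971, 0.002], [0.005, -0.003, -1.0]]
wrist_force: [-0.7, -0.4, -0.7]
gripper_width: 0.494
gripper_force: 0.0
```

Run:
```python
from station import *
from h import *
s=sense();print(s["time_s"],s["tcp_pos"],s["gripper_width"],s["wrist_force"])
a=capture("wrist")["pixels"];b=capture("scene")["pixels"][160:300,180:360];t=capture("top")["pixels"][160:260,220:400]
b=cv2.resize(b,(385,300));t=cv2.resize(t,(415,231))
im=np.zeros((590,800,3),np.uint8);im[:290,:387]=cv2.resize(a,(387,290));im[290:590,:385]=b;im[:231,385:800]=t
cv2.imwrite("pics/end.png",im)
```

```text
22.7333 [ 0.55893554 -0.06938014  0.1806989 ] 0.4941023099315607 [-0.71775869 -0.41523134 -0.65417543]
```

View pics/end.png

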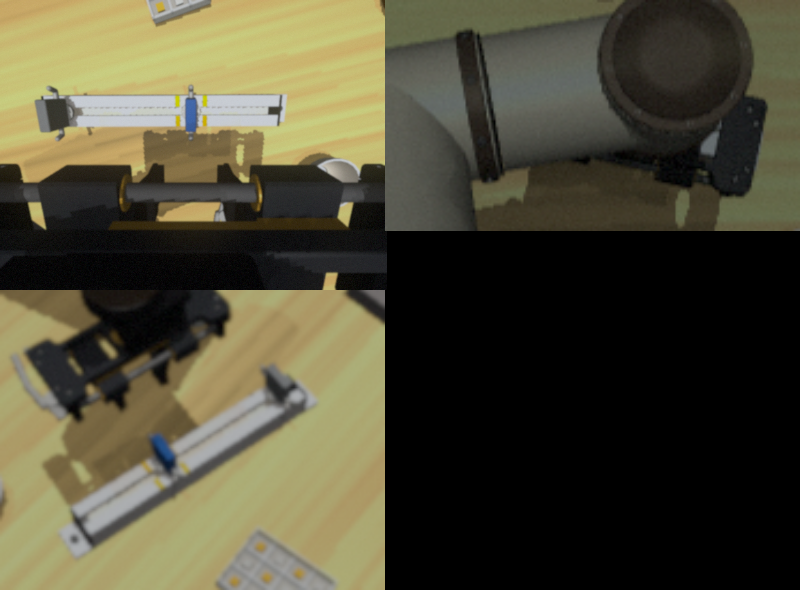

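The hanger stands upright and crosswise between the yellow marks: (191,114) in the wrist view, with stripes at columns 178 and 205. The gripper is clear of it, so I'll hand in.

```bash
python3 -c "
from station import *
print(finish_job())"
```

```text
the job is handed in; nothing more can be done
None
```

I handed the job in: the hanger stands upright, locked crosswise between the marks and released, after a pull of about 11 N held for over a second; handing in returned no verdict.

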